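# Lift the disinfected nail clipper with the tongs

## Task

The nail clipper in the white ceramic dish has just been disinfected, so the gripper itself must not touch it. Pull the tongs up out of their spring clip on the rail, close their tips on the clipper, lift it out of the dish and carry it over the grey silicone mat; finish while still holding it there in the tongs, still and about 10 cm above the mat, without putting it down or letting go. Leave the dish and everything else on the counter where it stands.

Things in the scene. Friction and masses are not known exactly. Their poses are not given: they have to be found in the camera images.
- tongs: Steel tongs, 125 mm long, 75 g, hanging upright, tips down, by their spindle in the rail's spring clip. Origin: on the spindle axis, mid thickness of the legs; own z up, own y the line along which the legs open and close, own x away from the rail. Head: 13 mm barrel, top 7 mm above the origin. The 10 mm spindle runs back along -x to 51 mm behind it; 22 to 46 mm behind sits in the clip.
- tongs_rests (a point): Midway between the tongs' two teal finger rests, 30 mm below the spindle axis: take them here from above, a finger on each rest. Rests: flat, 16 mm wide (tongs' x), from 15 to 45 mm below the axis. Outer width over them: 39 mm fully open (at their lower end; 35 mm at the middle), 27 mm with a 13 mm thing in the tips, 23 mm shut (at the middle). 1 mm of closing here closes the tips about 3.5 mm.
- tongs_tips (a point): Midway between the tongs' two teal silicone tips, at their lower end, 117 mm below the spindle axis (3 mm lower when shut). Each tip is 14 mm wide (tongs' x), 20 mm high, 4.5 mm thick; their inner faces stand 44 mm apart when open.
- tongs_leg_l: The tongs' leg on their +y side, 13 mm wide, sprung open. Origin on the spindle axis (that of the tongs). The springs push each rest out with about 5 N when open, 11 N when shut: squeeze the tongs firmly shut (30 N or more) to pull them off the clip and to carry them. Eased open to 33 mm, the springs still keep them in the fingers, the tips about 28 mm apart. Beyond 38 mm the tongs fall.
- tongs_leg_r: The tongs' leg on their -y side. Origin on the spindle axis (that of the tongs).
- rail: Fixed steel rail stand: base plate 110 x 220 x 8 mm, two posts and a 12 mm bar along own y, 126 mm above the counter. Origin: on the counter, below the bar's middle; own z up; own x points to the side on which the tongs hang (34 mm in front of the bar). A second clip 98 mm from the tongs, towards +y, holds a foot file that stays there (top 5 mm above the tongs' spindle axis, 10 mm half width).
- clip (a point): Centre of the tongs' spring clip on the rail (where the spindle axis lies when clipped), 150 mm above the counter. Two sprung brass-coloured leaves, 24 mm long along the rail's x, close over the spindle; the mouth is upward. It gives way to an upward pull of about 6 to 9 N; the spindle is free after 10 mm of lift.
- clipper: Steel nail clipper, folded flat, 63 mm long (own x), 13 mm wide (own y; 14 mm at the cutting edges), 13 mm high, about 40 g, lying in the dish. Origin: centre of its underside; own z up. Grip it across its width near the middle.
- clipper_mid (a point): Middle of the clipper, 6 mm above its underside.
- dish: Loose shallow round white ceramic dish, 156 mm across the rim, 22 mm high, 0.45 kg; flat inner floor 6 mm above the counter, about 114 mm across. Origin: centre of its underside.
- mat: Fixed grey silicone mat, 180 mm (own x) by 140 mm (own y), 5 mm thick with its ribs. Origin: centre of its underside.
- organiser: Bystander: blue seven-day plastic pill organiser, 34 x 168 x 25 mm. Origin: centre of its underside.
- cream_jar: Bystander: pink cream jar, 58 mm diameter, 48 mm high. Origin: centre of its underside.
- dispenser: Bystander: amber soap dispenser, 68 mm diameter, 163 mm high. Origin: centre of its underside.
- tumbler: Bystander: blue ceramic tumbler with two toothbrushes, 72 mm diameter, about 175 mm high with the brushes. Origin: centre of its underside.
- nail_brush: Bystander: wooden nail brush, 88 x 36 x 28 mm. Origin: centre of its underside.
- bud_jar: Bystander: frosted jar with a wooden lid, 72 mm diameter, 85 mm high. Origin: centre of its underside.
Mind the look-alikes: they are no part of the job. Leave any black or yellow look-alike of the dish alone.

How it is judged:
By the outcome, as a careful person would: the job done as asked, in the order asked, and still so for the second after the job is handed in, while the arm keeps its last pose, push and grip.
It also fails if it takes over 48 s, if anything falls off the work surface, if the arm or the gripper's body presses on something with over 40 N, if the wrist force passes 120 N, or if a joint passes its speed limit or range.

## Robot

A 6-joint arm with a two-finger parallel gripper is mounted at the origin on the work surface. World frame = base frame: x ahead of the robot, y to its left, z up, the work surface at z = 0. Lengths are in m, angles in rad, forces in N, time in s.
With the tool pointing down it reaches from about 0.275 to 0.85 m from the base axis. Payload 5.2 kg.
Tool frame: the origin (TCP) lies on the centre line of the jaws, within the pads' length; the fingertips stand 17 mm ahead of it and the grasp point (between the pads) lies 2 mm behind it; x points along the fingers, y is the direction in which the jaws open and shut, and the axes are right-handed (so a half turn about x gives the same grasp; the last joint's range is limited). The gripper opens to 85 mm and grips with 20 to 120 N. Pads are 22 mm wide; open, the fingers measure 114 mm over their backs; the gripper's body (76 mm by 85 mm) begins 54 mm behind the grasp point. The pads swing forward as they close: fully open they stand 13 mm farther back than shut.
Start: joints at [-1.319, 0.259, 1.535, -0, 1.348, -0.203], TCP at [0.242, -0.494, 0.221] pointing down, gripper open.
Joint ranges: [-3.14, 3.14], [-0.91, 2.08], [0.19, 2.58], [-1.22, 4.36], [0.22, 2.71], [-3.12, 3.12]. Speed limits (rad/s): [2.57, 2.57, 3.14, 3.14, 3.14, 3.14].

## Interface

Orientations are given as [roll, pitch, yaw] about the fixed x, y, z axes, in that order (R = Rz(yaw) Ry(pitch) Rx(roll)).
In Python, from cell import robot gives the robot as it stands. The module is installed in compiled form; this text tells all that it offers.
- The arm moves only by the shell command python3 -m jog 'ROWS' [OPENING]. ROWS is JSON, a list that holds one entry, the list of rows, each a list of 4 numbers: the shift along the tool's x, y, z in mm, then the turn about the tool's x in degrees. In form: [[[tx, ty, tz, roll], ...]]. A call has 1 to 5 rows; each row shifts and turns the commanded pose from where the row before left it, along the tool's axes as they then stand; what a row does not reach is not made up. A row lasts 1/10 s, in which the tool goes at most 50 mm and 8.59 degrees, less where a joint would pass 70% of its speed; a pose out of reach is approached as far as the arm can. A call is refused whole if a number of a shift passes 50 or a number of a turn 8.59, either way. A call with a gripper value outside its range is refused whole. OPENING is the finger opening in mm, from 0 to 85.4, set as the call begins (- or left out, the last holds). The fingers move at their own pace and stop on an object; the grip force is fixed at half the most. Time passes only in rows, so rows that do not move let the fingers close. It gives the time, the measured TCP pose, the force and the opening at its end, in the units of the state.
- robot.get_state(): the state, without advancing time (a new reading comes with each control period).
- robot.grab_frame(name): name is "side" or "top"; returns the picture (420x560x3 uint8, red, green, blue); there is no depth.
- robot.camera_params(name): a dict with "intrinsics" (3x3 intrinsics, pixels), "cam_to_world" (4x4, takes a point from camera to world coordinates). Camera axes: x right, y up, looking along -z (the intrinsics and any distortion apply to the point x, -y, -z); pixel columns grow to the right and rows downward; lengths in m; the calibration is good to about 2 mm. A picture is of the moment at which its call begins. camera_params takes no time and is no camera call.
- robot.close_job(): hands the job in, once; it reports no verdict.
The state is a dict: "time_s": time; "q": joint angles; "qvel": joint speeds; "effort": joint torques, N m; "position": TCP position; "orientation": TCP orientation; "wrist_force": force on the tool from outside, world axes, zero at the start; "torque": the same for the moment, N m; "gripper_width": finger opening in m.
Only numpy, scipy, OpenCV 4.12 (cv2) and the standard library are available. Lean on these libraries where they do the work, as an engineer would, in place of code of your own. Each camera call takes 0.05 s, during which the arm holds its last target.

## Working session

There is one attempt and no reset: what is moved stays moved. The work goes in short steps, Python scripts to look and compute and a shell command to move; the robot and the scene stay as the last step left them, time stands still between calls to the robot, and variables do not carry over. Pictures are saved under pics/ and viewed, and the job is handed in when it is done.

```bash
mkdir -p pics
python3 - <<'E'
from cell import robot
import cv2,numpy as np
print(robot.get_state())
for n in ("side","top"):
    im=robot.grab_frame(n); cv2.imwrite(f"pics/{n}0.png",im[:,:,::-1])
    p=robot.camera_params(n); print(n,{k:np.round(v,4).tolist() if not isinstance(v,str) else v for k,v in p.items()})
E
```

```text
{'time_s': 0.0, 'q': array([-1.31877023e+00,  2.59335950e-01,  1.53609788e+00, -1.08682804e-06,
        1.34799327e+00, -2.02775539e-01]), 'qvel': array([ 0.00206944,  0.00038512, -0.000463  , -0.00055615,  0.00143003,
        0.00094253]), 'effort': array([-1.72424086e-03, -4.46035480e+01, -2.90574306e+01, -5.02209859e-04,
        1.18067654e-02, -3.03870763e-05]), 'position': array([ 0.2414989 , -0.49353102,  0.22017257]), 'orientation': array([-1.7729943 ,  1.56896188,  1.82340023]), 'wrist_force': array([-0.11553511,  0.21347023, -0.11989864]), 'torque': array([-0.01197191,  0.02122245, -0.00409469]), 'gripper_width': 0.08560152828413659}
side {'intrinsics': [[410.6943, 0.0, 279.8468], [0.0, 410.6943, 202.1502], [0.0, 0.0, 1.0]], 'cam_to_world': [[0.9994, 0.0033, -0.0349, 0.4451], [-0.029, 0.6383, -0.7692, -0.829], [0.0198, 0.7697, 0.638, 0.7465], [0.0, 0.0, 0.0, 1.0]]}
top {'intrinsics': [[388.1031, 0.0, 280.1676], [0.0, 388.1031, 205.0324], [0.0, 0.0, 1.0]], 'cam_to_world': [[-0.0024, 0.9917, -0.1286, 0.3114], [-0.9999, -0.0043, -0.0142, -0.0582], [-0.0146, 0.1286, 0.9916, 1.2705], [0.0, 0.0, 0.0, 1.0]]}
```

View pics/side0.png

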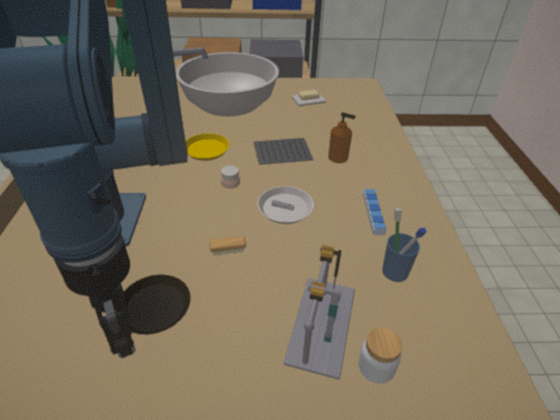

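View pics/top0.png

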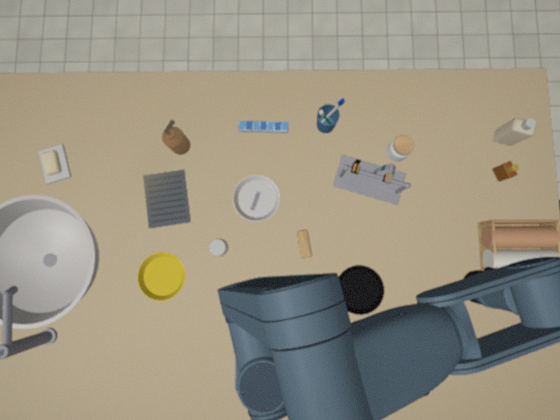

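Run:
```python
import cv2
a=cv2.imread("pics/side0.png")[230:385,270:410]; cv2.imwrite("pics/s0c.png",cv2.resize(a,None,fx=3.8,fy=3.8,interpolation=cv2.INTER_CUBIC))
a=cv2.imread("pics/top0.png")[140:220,310:430]; cv2.imwrite("pics/t0c.png",cv2.resize(a,None,fx=6,fy=6,interpolation=cv2.INTER_CUBIC))
a=cv2.imread("pics/top0.png")[165:230,220:300]; cv2.imwrite("pics/t0d.png",cv2.resize(a,None,fx=8,fy=8,interpolation=cv2.INTER_CUBIC))
```

```text
(no output)
```

View pics/s0c.png

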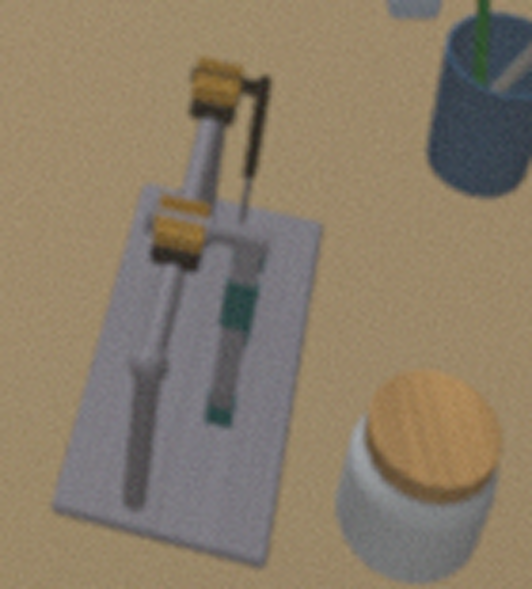

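View pics/t0c.png

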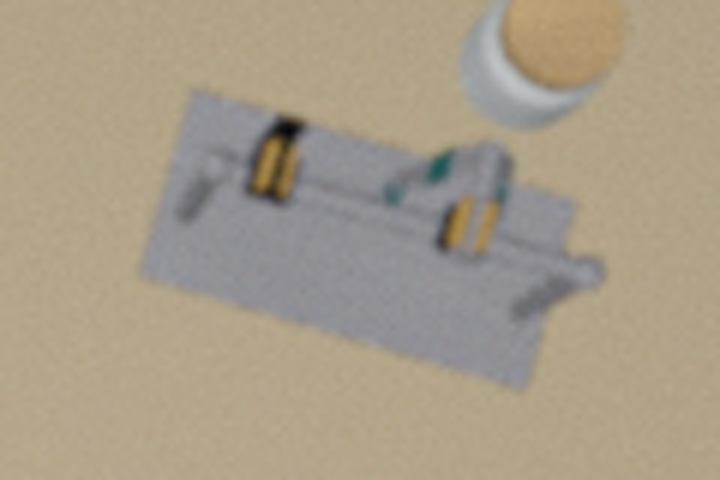

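View pics/t0d.png

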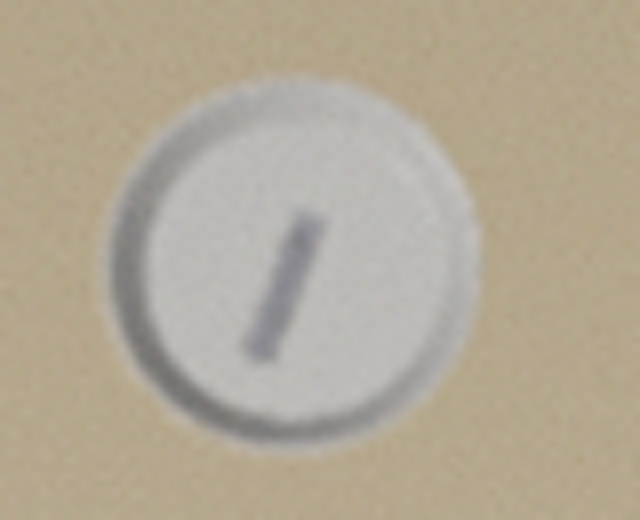

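```bash
cat > h.py <<'E'
import numpy as np, cv2
from cell import robot
from scipy.spatial.transform import Rotation as Ro
P={n:robot.camera_params(n) for n in ("side","top")}
def ray(n,uv):
    K=P[n]["intrinsics"];T=P[n]["cam_to_world"]
    d=np.linalg.inv(K)@[uv[0],uv[1],1]; d=T[:3,:3]@[d[0],-d[1],-d[2]]
    return T[:3,3],d/np.linalg.norm(d)
def onz(n,uv,z):
    o,d=ray(n,uv); return o+d*(z-o[2])/d[2]
def tri(us,ut):
    A=np.zeros((3,3));b=np.zeros(3)
    for n,u in (("side",us),("top",ut)):
        o,d=ray(n,u);M=np.eye(3)-np.outer(d,d);A+=M;b+=M@o
    x=np.linalg.solve(A,b)
    return x,[np.linalg.norm((np.eye(3)-np.outer(d,d))@(x-o)) for o,d in (ray("side",us),ray("top",ut))]
def proj(n,p):
    K=P[n]["intrinsics"];T=P[n]["cam_to_world"]; c=T[:3,:3].T@(np.asarray(p)-T[:3,3])
    v=K@[c[0],-c[1],-c[2]]; return v[:2]/v[2]
def grab(n,f,box=None,s=1):
    im=robot.grab_frame(n)[:,:,::-1]
    if box: im=im[box[1]:box[3],box[0]:box[2]]
    cv2.imwrite("pics/"+f,cv2.resize(im,None,fx=s,fy=s,interpolation=cv2.INTER_CUBIC))
def R():
    return Ro.from_euler("xyz",robot.get_state()["orientation"]).as_matrix()
def go(target,yawdir=None):
    "shift in mm in tool axes to target TCP, and roll deg so that tool y is along yawdir (either sign)"
    s=robot.get_state();M=R(); d=M.T@(np.asarray(target)-s["position"])*1e3
    r=[]
    if yawdir is not None:
        v=M.T@np.array([*yawdir,0]); a=np.degrees(np.arctan2(v[2],v[1])); r=[round(a,1),round((a+180)%360 if a<0 else a-180,1)]
    return np.round(d,1),r
def st():
    s=robot.get_state(); print(round(s["time_s"],2),np.round(s["position"],4),"F",np.round(s["wrist_force"],1),"w",round(s["gripper_width"]*1e3,1),"q",np.round(s["q"],2)); print(np.round(R(),3).tolist())
E
python3 - <<'E'
from h import *
st()
tc=lambda u,v:((u+.5)/6+310-.5,(v+.5)/6+140-.5)
sc=lambda u,v:((u+.5)/3.8+270-.5,(v+.5)/3.8+230-.5)
td=lambda u,v:((u+.5)/8+220-.5,(v+.5)/8+165-.5)
for t,s in zip([(195,88),(575,200),(525,388),(145,275)],[(322,225),(262,565),(55,510),(148,187)]):
    print("plate",onz("top",tc(*t),.008)[:2].round(4),onz("side",sc(*s),.008)[:2].round(4))
print("clip t",tri(sc(180,232),tc(470,222)), "clip f",tri(sc(216,85),tc(273,162)))
print("head",tri(sc(250,243),tc(490,155)))
for e in [(310,215),(262,355),(286,285)]: print("clipper",onz("top",td(*e),.019).round(4))
print("dish",onz("top",td(294,262),.022).round(4), onz("side",(286,205),.022).round(4))
for c in [(145,174),(184,170),(189,221),(149,227)]: print("mat",onz("top",c,.005).round(4))
for c in [(254,141),(304,139),(312,160),(258,163)]: print("mat s",onz("side",c,.005).round(4))
E
```

```text
0.1 [ 0.2415 -0.4936  0.2203] F [-0.7  0.  -0. ] w 85.6 q [-1.32  0.26  1.54  0.    1.35 -0.2 ]
[[-0.0, 0.439, -0.898], [0.002, -0.898, -0.439], [-1.0, -0.002, -0.0]]
plate [ 0.6448 -0.2466] [ 0.6449 -0.2459]
plate [ 0.5803 -0.4537] [ 0.5801 -0.4532]
plate [ 0.4761 -0.4221] [ 0.4797 -0.4227]
plate [ 0.5396 -0.2168] [ 0.5438 -0.2158]
clip t (array([ 0.53916093, -0.35861573,  0.14679715]), [np.float64(0.0008492237239136018), np.float64(0.0008492237239135625)]) clip f (array([ 0.56853039, -0.26314347,  0.14756275]), [np.float64(0.0018129159284745113), np.float64(0.001812915928474212)])
head (array([ 0.57140206, -0.36854366,  0.1507115 ]), [np.float64(0.0011180563129423167), np.float64(0.0011180563129426333)])
clipper [0.5189 0.0311 0.019 ]
clipper [0.4613 0.0504 0.019 ]
clipper [0.49   0.0408 0.019 ]
dish [0.499  0.0373 0.022 ] [0.5013 0.0321 0.022 ]
mat [0.582  0.4112 0.005 ]
mat [0.5949 0.2809 0.005 ]
mat [0.424  0.2594 0.005 ]
mat [0.4047 0.3905 0.005 ]
mat s [0.4063 0.395  0.005 ]
mat s [0.5799 0.4089 0.005 ]
mat s [0.5961 0.2782 0.005 ]
mat s [0.4217 0.261  0.005 ]
```

Run:
```python
from h import *
print(go([.5715,-.3687,.22],[.2975,.9547]))
```

```text
(array([ 3.000e-01,  3.270e+01, -3.513e+02]), [np.float64(-136.6), np.float64(43.4)])
```

```bash
python3 -m jog '[[[0,3.2,-35,0],[0,3.2,-35,0],[0,3.2,-35,0],[0,3.2,-35,0],[0,3.2,-35,0]]]' 70; python3 -m jog '[[[0,3.2,-35,0],[0,3.2,-35,0],[0,3.2,-35,0],[0,3.2,-35,0],[0,3.2,-35,0]]]'; python3 -m jog '[[[0,0,0,8],[0,0,0,8],[0,0,0,8],[0,0,0,8],[0,0,0,8]]]'
python3 - <<'E'
from h import *
st()
print(go([.5715,-.3687,.22],[.2975,.9547]))
E
```

```text
time_s: 0.6
position: [0.4069, -0.4307, 0.2205]
orientation: [-1.405, 1.57, 2.191]
wrist_force: [-1.0, -0.3, 0.1]
gripper_width: 0.0697
time_s: 1.1
position: [0.5712, -0.3682, 0.2203]
orientation: [-1.16, 1.57, 2.436]
wrist_force: [-0.3, -0.2, -0.3]
gripper_width: 0.0701
time_s: 1.6
position: [0.5699, -0.3688, 0.2202]
orientation: [-0.482, 1.569, 2.41]
wrist_force: [-0.2, 0.5, 0.5]
gripper_width: 0.0703
1.6 [ 0.5699 -0.3688  0.2202] F [-0.2  0.5  0.5] w 70.3 q [-0.74  0.49  1.19 -0.    1.46  1.08]
[[-0.001, -0.246, -0.969], [0.001, -0.969, 0.246], [-1.0, -0.001, 0.001]]
(array([ 0.2, -0.5, -1.5]), [np.float64(-177.0), np.float64(3.0)])
```

```bash
python3 -m jog '[[[0,0,-0.8,1.5],[0,-0.5,-0.8,1.5],[0,0,0,0]]]' 60
python3 - <<'E'
from h import *
st()
print(go([.5715,-.3687,.118],[.2975,.9547]))
grab("side","s1.png",(270,200,410,350),4); grab("top","t1.png",(310,120,450,240),5)
E
```

```text
time_s: 1.9
position: [0.5718, -0.3689, 0.2207]
orientation: [-0.532, 1.57, 2.316]
wrist_force: [-0.2, -0.3, 0.0]
gripper_width: 0.06
1.9 [ 0.5718 -0.3689  0.2207] F [-0.2 -0.3  0. ] w 60.0 q [-0.74  0.5   1.18  0.    1.46  1.13]
[[-0.0, -0.29, -0.957], [0.0, -0.957, 0.29], [-1.0, -0.0, 0.0]]
(array([ 1.027e+02, -1.000e-01,  3.000e-01]), [np.float64(-179.5), np.float64(0.5)])
```

View pics/s1.png

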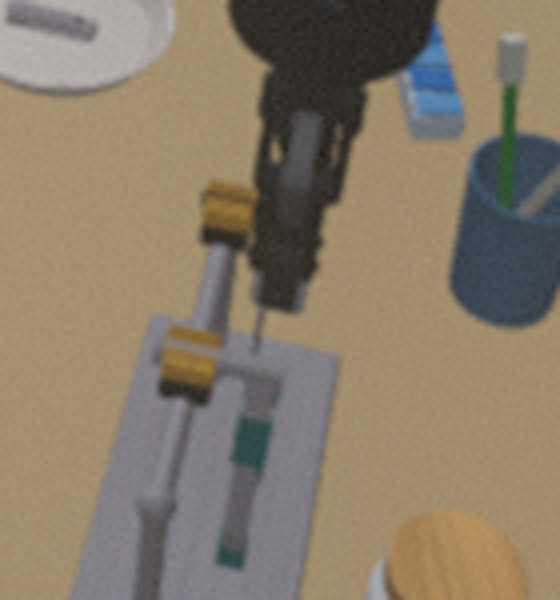

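View pics/t1.png

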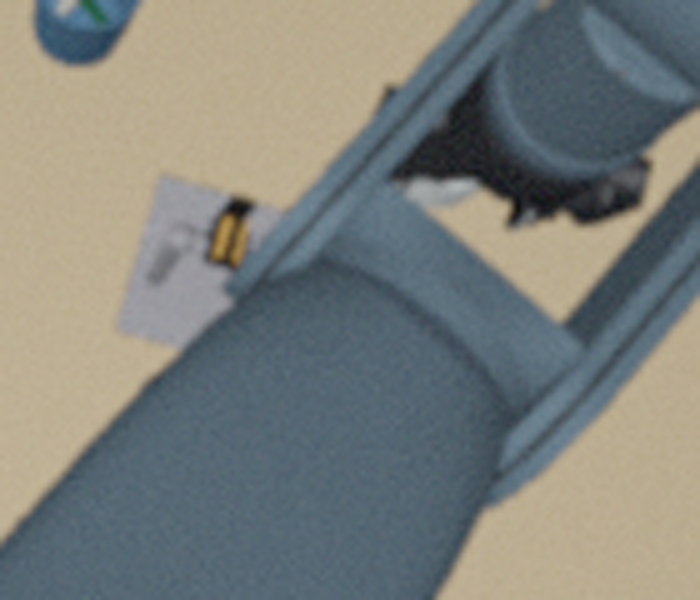

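```bash
python3 -m jog '[[[20,0,0,0.5],[20,0,0,0],[20,0,0,0],[10,0,0,0],[0,0,0,0]]]'
python3 - <<'E'
from h import *
st()
print(go([.5715,-.3687,.118],[.2975,.9547]))
grab("side","s2.png",(270,200,410,350),4)
E
```

```text
time_s: 2.5
position: [0.5709, -0.3683, 0.1492]
orientation: [-0.421, 1.567, 2.417]
wrist_force: [-0.7, 0.8, 0.0]
gripper_width: 0.0604
2.5 [ 0.5709 -0.3683  0.1492] F [-0.7  0.8  0. ] w 60.4 q [-0.74  0.54  1.29 -0.    1.32  1.14]
[[-0.003, -0.299, -0.954], [0.002, -0.954, 0.299], [-1.0, -0.001, 0.003]]
(array([31.2,  0.2, -0.8]), [np.float64(179.9), np.float64(-0.1)])
```

View pics/s2.png

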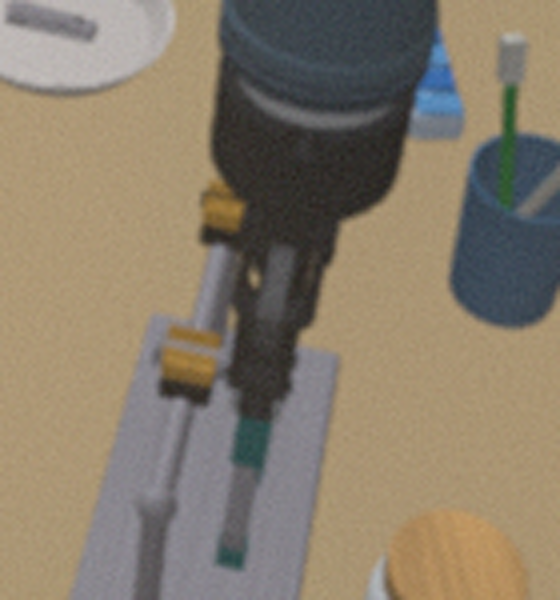

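```bash
python3 -m jog '[[[15,0,-0.4,0],[10,0,-0.4,0],[6,0,0,0],[0,0,0,0]]]'; python3 -m jog '[[[0,0,0,0],[0,0,0,0]]]' 42;python3 -m jog '[[[0,0,0,0],[0,0,0,0]]]' 33
python3 - <<'E'
from h import *
st()
print(go([.5715,-.3687,.118],[.2975,.9547]))
grab("side","s3.png",(270,200,410,350),4)
E
```

```text
time_s: 2.95
position: [0.5719, -0.3687, 0.1185]
orientation: [-0.432, 1.568, 2.405]
wrist_force: [-0.2, -0.2, 0.2]
gripper_width: 0.0601
time_s: 3.15
position: [0.5728, -0.3695, 0.1205]
orientation: [2.731, 1.57, -0.715]
wrist_force: [-0.3, -0.1, -0.8]
gripper_width: 0.0422
time_s: 3.35
position: [0.5728, -0.3693, 0.1204]
orientation: [3.056, 1.57, -0.39]
wrist_force: [1.2, 0.7, 0.8]
gripper_width: 0.0327
3.35 [ 0.5728 -0.3693  0.1204] F [1.2 0.7 0.8] w 32.7 q [-0.74  0.56  1.32  0.    1.26  1.14]
[[0.001, -0.3, -0.954], [-0.0, -0.954, 0.3], [-1.0, 0.0, -0.001]]
(array([ 2.4, -0.1,  1.4]), [np.float64(179.9), np.float64(-0.1)])
```

View pics/s3.png

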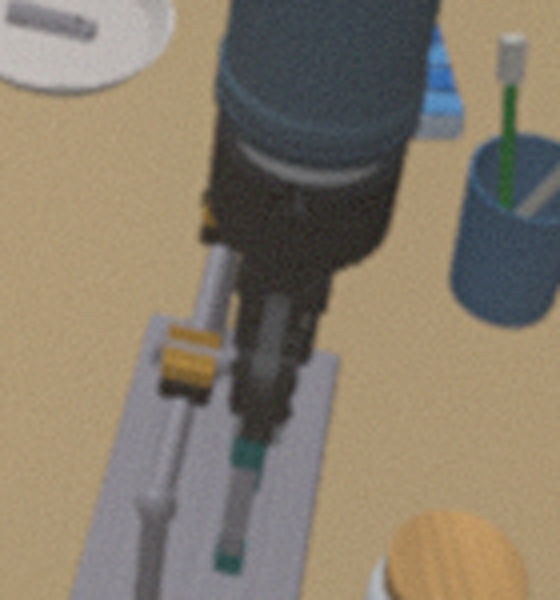

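```bash
python3 - <<'E'
from h import *
ty=np.array([.2975,.9547,0]);tx=np.array([.9547,-.2975,0]);o=np.array([.5715,-.3687,.15])
pc=lambda p:((proj("side",p)-[270,200]+.5)*4-.5).round()
for nm,p in dict(top=o,rt=o-.0175*ty-[0,0,.015],rm=o-.0175*ty-[0,0,.03],rb=o-.0185*ty-[0,0,.045],tip=o-.022*ty-[0,0,.117],
  f101in=o-.0165*ty-[0,0,.049],f101out=o-.0245*ty-[0,0,.049],f108out=o-.0245*ty-[0,0,.042],f115out=o-.0245*ty-[0,0,.035]).items(): print(nm,pc(p))
E
python3 - <<'E'
import cv2
a=cv2.imread("pics/s3.png")[340:580,190:340]; cv2.imwrite("pics/s3z.png",cv2.resize(a,None,fx=2.5,fy=2.5))
a=cv2.imread("pics/s1.png")[340:580,190:340]; cv2.imwrite("pics/s1z.png",cv2.resize(a,None,fx=2.5,fy=2.5))
E
```

```text
top [266. 377.]
rt [256. 428.]
rm [252. 448.]
rb [248. 469.]
tip [232. 563.]
f101in [248. 471.]
f101out [245. 485.]
f108out [247. 476.]
f115out [248. 467.]
```

View pics/s3z.png

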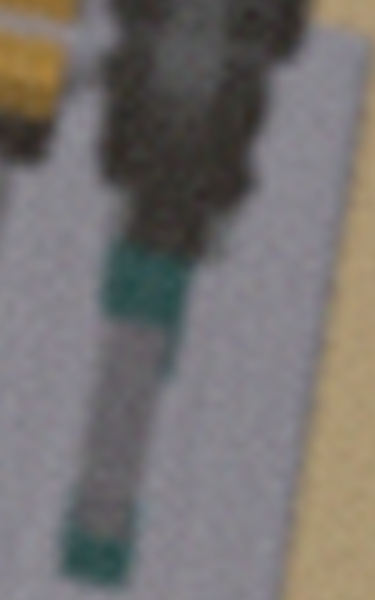

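View pics/s1z.png

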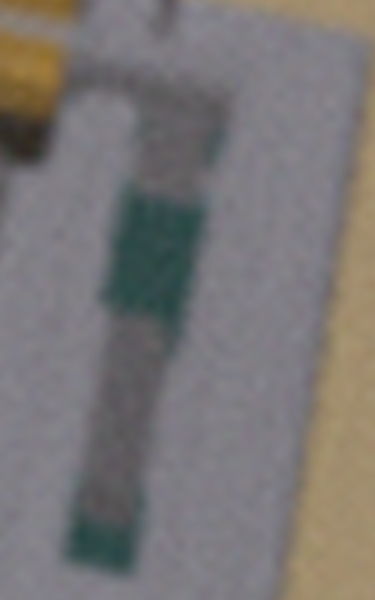

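Run:
```python
from h import *
ty=np.array([.2975,.9547,0]);o=np.array([.572,-.3688,0])
pc=lambda p:((proj("side",p)-[270,200]+.5)*4-.5).round()
for lab,z,w in (("s1 tip seen 283,312",.2207,.030),("s2 tip seen 258,418",.149,.030),("s3 tip 250,440",.1204,.0165)):
  print(lab,[pc(o-(w+t)*ty+[0,0,z-e]) for e in (0.017,0.0,-.01) for t in (0,.01)])
```

```text
s1 tip seen 283,312 [array([269., 352.]), array([265., 370.]), array([273., 325.]), array([269., 344.]), array([276., 309.]), array([272., 328.])]
s2 tip seen 258,418 [array([251., 455.]), array([247., 473.]), array([255., 432.]), array([251., 450.]), array([258., 418.]), array([254., 436.])]
s3 tip 250,440 [array([250., 468.]), array([246., 486.]), array([254., 446.]), array([250., 464.]), array([256., 433.]), array([252., 451.])]
```

Run:
```python
from h import *
im=np.mean([robot.grab_frame("side").astype(float) for _ in range(4)],0)
im=np.clip((im/255)**.5*255,0,255).astype(np.uint8)[235:350,300:380,::-1]
cv2.imwrite("pics/s4.png",cv2.resize(im,None,fx=5.2,fy=5.2,interpolation=cv2.INTER_CUBIC))
st()
```

```text
3.6 [ 0.5727 -0.3693  0.1202] F [1.1 0.8 0.2] w 32.7 q [-0.74  0.56  1.32  0.    1.26  1.14]
[[0.0, -0.3, -0.954], [-0.0, -0.954, 0.3], [-1.0, 0.0, -0.0]]
```

View pics/s4.png

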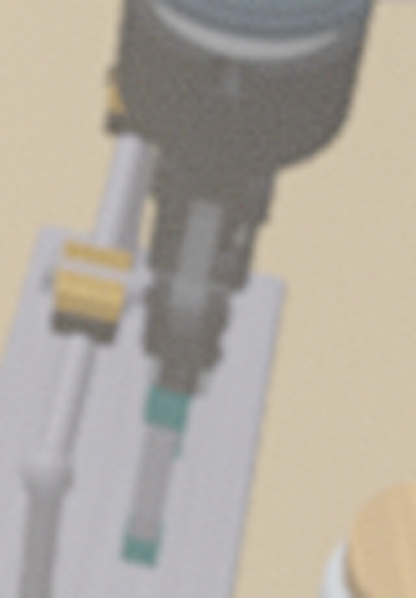

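Run:
```python
from h import *
o=np.array([.2415,-.4936,.2203]);ty=np.array([.439,-.898,0])
im=cv2.imread("pics/side0.png")[230:380,40:200]
im=np.clip((im/255)**.5*255,0,255).astype(np.uint8)
im=cv2.resize(im,None,fx=4,fy=4,interpolation=cv2.INTER_CUBIC)
for s,c in ((0,(0,0,255)),(1,(0,255,0)),(-1,(255,0,0))):
  for dz in (-.017,0,.02,.056):
    p=((proj("side",o+s*.0427*ty+[0,0,dz])-[40,230]+.5)*4).astype(int); cv2.circle(im,tuple(int(v) for v in p),4,c,1)
cv2.imwrite("pics/s0g.png",im)
```

```text
(no output)
```

View pics/s0g.png

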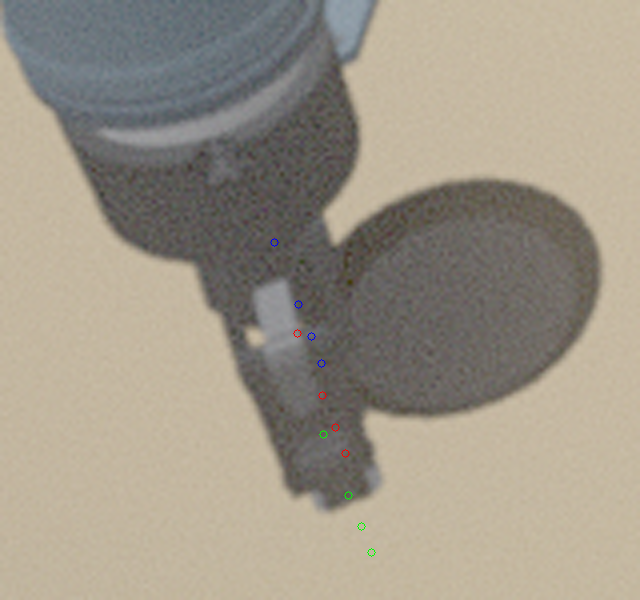

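```bash
python3 -m jog '[[[0,0,0,0],[0,0,0,0],[5,0,0.5,0],[5,0,0.5,0],[0,0,0,0]]]' 48
python3 - <<'E'
from h import *
st()
im=np.mean([robot.grab_frame("side").astype(float) for _ in range(2)],0)
im=np.clip((im/255)**.5*255,0,255).astype(np.uint8)[235:350,300:380,::-1]
cv2.imwrite("pics/s5.png",cv2.resize(im,None,fx=5.2,fy=5.2,interpolation=cv2.INTER_CUBIC))
E
```

```text
time_s: 4.1
position: [0.5709, -0.3684, 0.1086]
orientation: [-0.415, 1.568, 2.422]
wrist_force: [-0.4, 0.1, -0.4]
gripper_width: 0.0479
4.1 [ 0.5709 -0.3684  0.1086] F [-0.4  0.1 -0.4] w 47.9 q [-0.74  0.57  1.34 -0.    1.24  1.14]
[[-0.002, -0.3, -0.954], [0.002, -0.954, 0.3], [-1.0, -0.001, 0.002]]
```

View pics/s5.png

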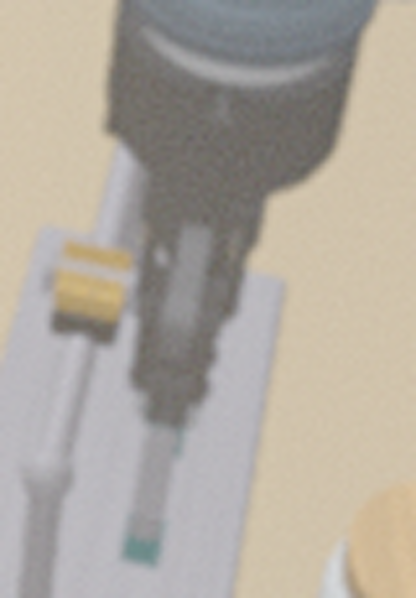

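Run:
```python
from h import *
ty=np.array([.2975,.9547,0]);tx=np.array([.9547,-.2975,0]);o=np.array([.571,-.3684,0])
for w in (0,.03,.038,.043):
  for x in (0,.035):
    print(w,x,[(round(z,3),proj("side",o-w*ty+x*tx+[0,0,z]).round(0)) for z in (.15,.165,.18,.2,.22)])
for p in ((165,420),(150,425),(185,410),(165,380)):
  u=(np.array(p)+.5)/5.2-.5+[300,235]
  print(u,[ (w,[round(float(z),3) for z in np.linspace(.08,.16,801) if abs(proj("side",o-w*ty+[0,0,z])[1]-u[1])<.04][:1]) for w in (.024,.03)])
```

```text
0 0 [(0.15, array([336., 294.])), (0.165, array([337., 288.])), (0.18, array([338., 283.])), (0.2, array([339., 275.])), (0.22, array([340., 268.]))]
0 0.035 [(0.15, array([355., 298.])), (0.165, array([356., 293.])), (0.18, array([358., 287.])), (0.2, array([359., 280.])), (0.22, array([361., 272.]))]
0.03 0 [(0.15, array([333., 307.])), (0.165, array([334., 302.])), (0.18, array([335., 296.])), (0.2, array([336., 289.])), (0.22, array([337., 281.]))]
0.03 0.035 [(0.15, array([353., 312.])), (0.165, array([354., 307.])), (0.18, array([355., 301.])), (0.2, array([357., 294.])), (0.22, array([359., 286.]))]
0.038 0 [(0.15, array([332., 311.])), (0.165, array([333., 305.])), (0.18, array([334., 300.])), (0.2, array([335., 293.])), (0.22, array([336., 285.]))]
0.038 0.035 [(0.15, array([352., 316.])), (0.165, array([353., 310.])), (0.18, array([355., 305.])), (0.2, array([356., 297.])), (0.22, array([358., 290.]))]
0.043 0 [(0.15, array([332., 313.])), (0.165, array([332., 308.])), (0.18, array([333., 302.])), (0.2, array([335., 295.])), (0.22, array([336., 287.]))]
0.043 0.035 [(0.15, array([352., 318.])), (0.165, array([353., 313.])), (0.18, array([354., 307.])), (0.2, array([356., 300.])), (0.22, array([358., 292.]))]
[331.32692308 315.36538462] [(0.024, [0.117]), (0.03, [0.125])]
[328.44230769 316.32692308] [(0.024, [0.114]), (0.03, [0.122])]
[335.17307692 313.44230769] [(0.024, [0.123]), (0.03, [0.131])]
[331.32692308 307.67307692] [(0.024, [0.14]), (0.03, [0.148])]
```

```bash
python3 -m jog '[[[4,0,-0.3,0],[4,0,-0.3,0],[4,0,0,0],[0,0,0,0]]]'; python3 -m jog '[[[0,0,0,0],[0,0,0,0]]]' 34
python3 - <<'E'
from h import *
st()
im=np.mean([robot.grab_frame("side").astype(float) for _ in range(2)],0)
im=np.clip((im/255)**.5*255,0,255).astype(np.uint8)[235:350,300:380,::-1]
cv2.imwrite("pics/s6.png",cv2.resize(im,None,fx=5.2,fy=5.2,interpolation=cv2.INTER_CUBIC))
E
```

```text
time_s: 4.6
position: [0.5717, -0.3688, 0.097]
orientation: [-0.434, 1.569, 2.403]
wrist_force: [-0.0, 1.1, 0.8]
gripper_width: 0.0482
time_s: 4.8
position: [0.5723, -0.3692, 0.0978]
orientation: [-2.942, 1.571, -0.105]
wrist_force: [-0.2, -1.7, -2.6]
gripper_width: 0.034
4.8 [ 0.5723 -0.3692  0.0978] F [-0.2 -1.7 -2.6] w 34.0 q [-0.74  0.58  1.35  0.    1.21  1.14]
[[0.0, -0.3, -0.954], [-0.0, -0.954, 0.3], [-1.0, -0.0, -0.0]]
```

View pics/s6.png

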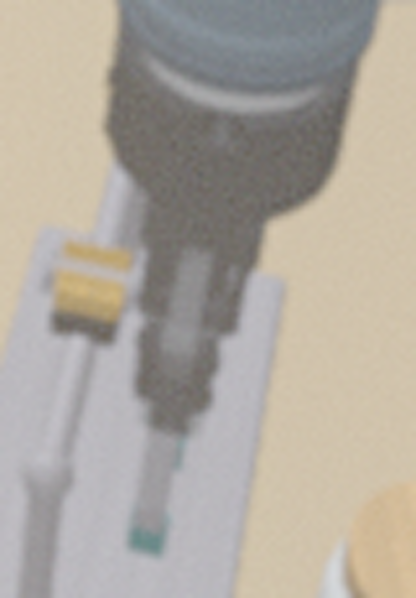

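```bash
python3 -m jog '[[[0,0,0,0],[0,0,0,0],[0,0,0,0],[0,0,0,0]]]' 15
python3 - <<'E'
from h import *
st()
im=np.mean([robot.grab_frame("side").astype(float) for _ in range(2)],0)
im=np.clip((im/255)**.5*255,0,255).astype(np.uint8)[235:350,300:380,::-1]
cv2.imwrite("pics/s7.png",cv2.resize(im,None,fx=5.2,fy=5.2,interpolation=cv2.INTER_CUBIC))
E
```

```text
time_s: 5.3
position: [0.5721, -0.3688, 0.0977]
orientation: [-0.789, 1.57, 2.048]
wrist_force: [1.1, 1.9, -5.2]
gripper_width: 0.0226
5.3 [ 0.5721 -0.3688  0.0977] F [ 1.1  1.9 -5.2] w 22.6 q [-0.74  0.58  1.35  0.    1.21  1.14]
[[-0.0, -0.3, -0.954], [0.001, -0.954, 0.3], [-1.0, -0.0, 0.0]]
```

View pics/s7.png

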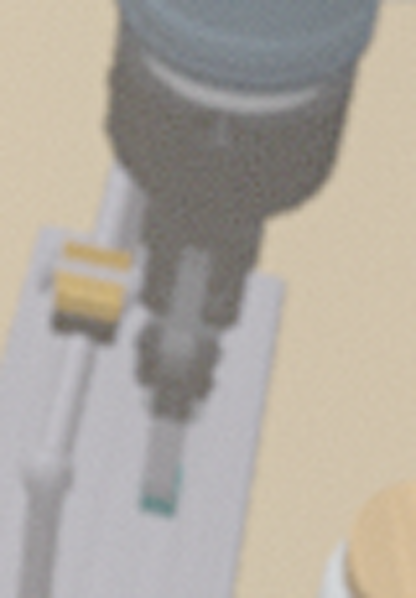

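```bash
python3 -m jog '[[[-4,0,0,0],[-4,0,0,0],[-4,0,0,0],[-6,0,0,0],[-10,0,0,0]]]'; python3 -m jog '[[[-15,0,0,0],[-20,0,0,0],[-20,0,0,0],[-20,0,0,0],[-10,0,0,0]]]';  python3 - <<'E'
from h import *
st()
grab("side","s8.png",(250,170,430,370),3)
E
```

```text
time_s: 5.9
position: [0.572, -0.3694, 0.1269]
orientation: [1.706, 1.57, -1.74]
wrist_force: [-0.1, -0.2, -0.2]
gripper_width: 0.0226
time_s: 6.4
position: [0.573, -0.37, 0.2149]
orientation: [2.69, 1.566, -0.756]
wrist_force: [0.4, -0.5, 0.1]
gripper_width: 0.0228
6.4 [ 0.573  -0.37    0.2149] F [ 0.4 -0.5  0.1] w 22.8 q [-0.74  0.5   1.19 -0.    1.44  1.14]
[[0.004, -0.3, -0.954], [-0.003, -0.954, 0.3], [-1.0, 0.002, -0.004]]
```

View pics/s8.png

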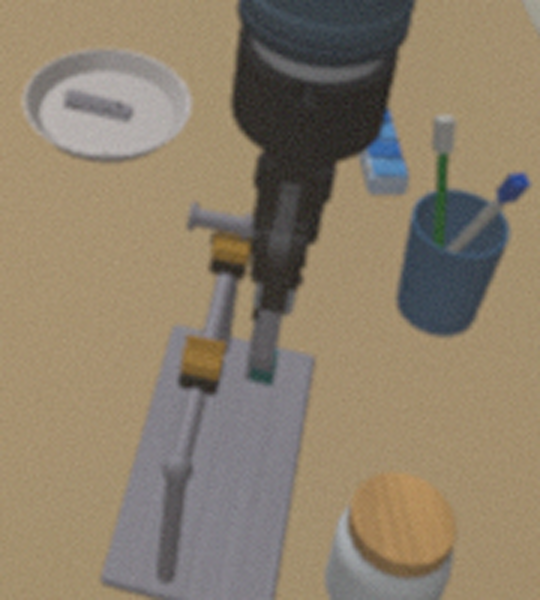

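```bash
python3 -m jog '[[[-15,0,0,0],[-20,0,0,0],[-20,0,0,0],[0,0,0,0]]]';  python3 - <<'E'
from h import *
st()
im=cv2.imread("pics/side0.png")[180:230,250:330]; cv2.imwrite("pics/s0d.png",cv2.resize(im,None,fx=8,fy=8,interpolation=cv2.INTER_CUBIC))
print(go([.49,.041,.275],[.317,.948]))
E
```

```text
time_s: 6.85
position: [0.5731, -0.37, 0.2691]
orientation: [2.697, 1.565, -0.749]
wrist_force: [0.3, 0.0, 0.5]
gripper_width: 0.0227
6.85 [ 0.5731 -0.37    0.2691] F [0.3 0.  0.5] w 22.7 q [-0.74  0.48  1.1  -0.    1.56  1.14]
[[0.004, -0.3, -0.954], [-0.004, -0.954, 0.3], [-1.0, 0.002, -0.005]]
(array([  -7.8, -367.2,  202.4]), [np.float64(-179.0), np.float64(1.0)])
```

View pics/s0d.png

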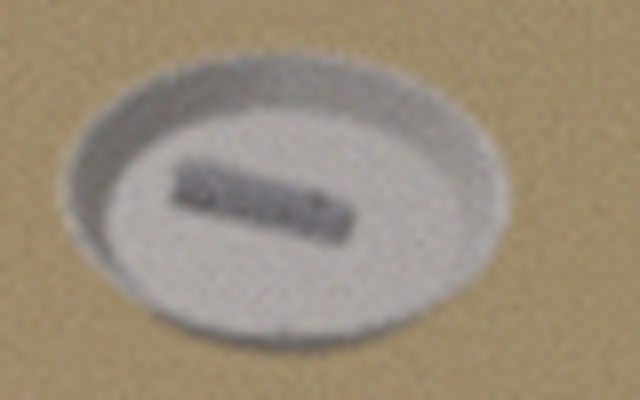

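Run:
```python
from h import *
sd=lambda u,v:((u+.5)/8+249.5,(v+.5)/8+179.5)
print(onz("side",sd(263,202),.0125).round(4))
n=[onz("side",sd(*p),.006) for p in ((170,207),(343,245))]; f=[onz("side",sd(*p),.019) for p in ((183,158),(357,210))]
print(np.round(n+f,4)); d=n[1]-n[0];e=f[1]-f[0]; print(np.degrees(np.arctan2(d[1],d[0])),np.degrees(np.arctan2(e[1],e[0])),np.mean(n+f,0))
# color-based: top image dark blob PCA
im=cv2.imread("pics/top0.png")[165:230,220:300].astype(np.float32); g=cv2.GaussianBlur(im.mean(2),(3,3),0)
m=(g<150); 
yy,xx=np.nonzero(m); r=(xx-37)**2+(yy-33)**2<14**2; pts=np.c_[xx[r]+220,yy[r]+165]
w=(185-g[yy[r],xx[r]]).clip(0); W=np.array([onz("top",p,.0165)[:2] for p in pts]); c=np.average(W,axis=0,weights=w); C=np.cov((W-c).T,aweights=w); l,v=np.linalg.eigh(C); print(len(pts),c,np.sqrt(l)*3.46,np.degrees(np.arctan2(v[1,1],v[0,1])))
```

```text
[0.4922 0.0443 0.0125]
[[0.46   0.0495 0.006 ]
 [0.5195 0.0288 0.006 ]
 [0.4646 0.0606 0.019 ]
 [0.524  0.0321 0.019 ]]
-19.179612370358008 -25.657410570460296 [0.49199783 0.04272116 0.0125    ]
38 [0.49000432 0.0413258 ] [0.00736937 0.05430514] 160.4875963094212
```

```bash
python3 -m jog '[[[0,-18,10,0],[0,-30,17,0],[0,-30,17,0],[0,-30,17,0],[0,-30,17,0]]]'; python3 -m jog '[[[0,-30,17,0],[0,-30,17,0],[0,-30,17,0],[0,-30,17,0],[0,-30,17,0]]]'; python3 -m jog '[[[0,-30,17,0],[0,-25,12,0],[0,-15,5,0],[0,-5,3,0],[0,0,0,1.7]]]'
python3 - <<'E'
from h import *
st()
print(go([.491,.042,.275],[.329,.944]))
E
```

```text
time_s: 7.35
position: [0.5381, -0.2125, 0.2644]
orientation: [-0.297, 1.569, 2.539]
wrist_force: [-0.6, 0.4, 0.5]
gripper_width: 0.0229
time_s: 7.85
position: [0.5018, -0.0441, 0.2646]
orientation: [-0.02, 1.569, 2.817]
wrist_force: [0.5, -0.2, -0.5]
gripper_width: 0.0227
time_s: 8.35
position: [0.4896, 0.0376, 0.2652]
orientation: [0.365, 1.569, -3.111]
wrist_force: [0.1, 0.1, -0.6]
gripper_width: 0.0227
8.35 [0.4896 0.0376 0.2652] F [ 0.1  0.1 -0.6] w 22.7 q [-0.15  0.12  1.59 -0.    1.42  1.75]
[[-0.001, -0.328, -0.945], [-0.0, -0.945, 0.328], [-1.0, 0.0, 0.001]]
(array([-9.8, -4.6,  0.1]), [np.float64(-179.9), np.float64(0.1)])
```

```bash
python3 -m jog '[[[20,-2.5,0,0],[35,-2,0,0],[35,0,0,0],[35,0,0,0],[20,0,0,0]]]'; python3 -m jog '[[[0,0,0,0],[0,0,0,0]]]'
python3 - <<'E'
from h import *
st()
print(go([.491,.042,.12],[.329,.944]))
grab("side","s9.png",(220,100,360,240),4); grab("top","t9.png")
E
```

```text
time_s: 8.85
position: [0.4899, 0.0403, 0.1179]
orientation: [0.302, 1.566, 3.107]
wrist_force: [-0.7, 0.2, -1.8]
gripper_width: 0.0226
time_s: 9.05
position: [0.4919, 0.0405, 0.1211]
orientation: [0.639, 1.57, -2.839]
wrist_force: [1.3, -0.2, 1.1]
gripper_width: 0.023
9.05 [0.4919 0.0405 0.1211] F [ 1.3 -0.2  1.1] w 23.0 q [-0.14  0.25  1.81 -0.    1.08  1.76]
[[-0.001, -0.33, -0.944], [-0.0, -0.944, 0.33], [-1.0, 0.0, 0.0]]
(array([ 1.1, -1.1,  1.3]), [np.float64(180.0), np.float64(-0.0)])
```

View pics/s9.png

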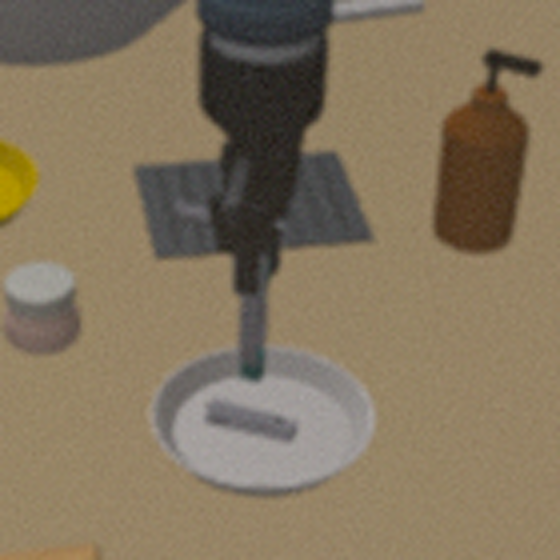

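View pics/t9.png

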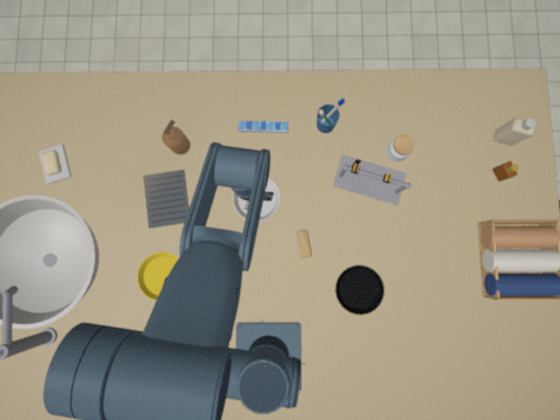

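Run:
```python
from h import *
ty=np.array([.33,.944,0]);tx=np.array([.944,-.33,0]); p=robot.get_state()["position"]
pc=lambda q:((proj("side",q)-[220,100]+.5)*4-.5).round()
print("tip mid bottom",pc(p-[0,0,.0675]-.0045*ty),"L/R",pc(p-[0,0,.0675]-.0045*ty-.007*tx),pc(p-[0,0,.0675]-.0045*ty+.007*tx))
print("spindle end",pc(p+[0,0,.0525]-.051*tx), "teal top",pc(p-[0,0,.0475]-.0045*ty))
im=cv2.imread("pics/s9.png")[240:450,180:320]; cv2.imwrite("pics/s9z.png",cv2.resize(im,None,fx=2.6,fy=2.6))
```

```text
tip mid bottom [252. 380.] L/R [242. 378.] [262. 382.]
spindle end [182. 212.] teal top [253. 357.]
```

View pics/s9z.png

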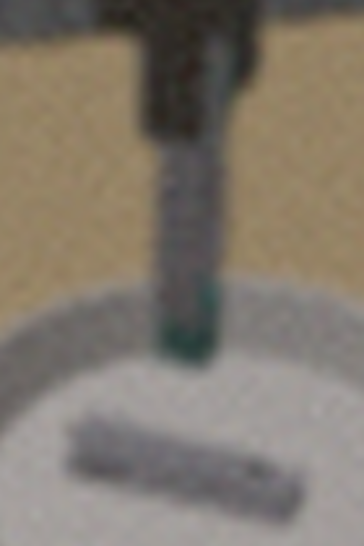

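```bash
python3 -m jog '[[[0,-1,1,0],[0,0,0,0],[0,0,0,0]]]' 33; python3 -m jog '[[[10,0,0,0],[10,0,0,0],[5,0,0,0],[0,0,0,0],[0,0,0,0]]]'
python3 - <<'E'
from h import *
st()
print(go([.491,.042,.0755],[.329,.944]))
grab("side","s10.png",(240,140,330,240),6)
E
```

```text
time_s: 9.45
position: [0.4914, 0.0427, 0.1217]
orientation: [-2.976, 1.569, -0.168]
wrist_force: [0.6, 0.1, -0.9]
gripper_width: 0.033
time_s: 9.95
position: [0.4908, 0.0427, 0.0956]
orientation: [0.178, 1.57, 2.985]
wrist_force: [0.2, -0.7, -0.5]
gripper_width: 0.033
9.95 [0.4908 0.0427 0.0956] F [ 0.2 -0.7 -0.5] w 33.0 q [-0.14  0.28  1.84  0.    1.02  1.76]
[[-0.001, -0.328, -0.945], [0.0, -0.945, 0.328], [-1.0, 0.0, 0.001]]
(array([20.1,  0.6, -0.4]), [np.float64(-179.9), np.float64(0.1)])
```

View pics/s10.png

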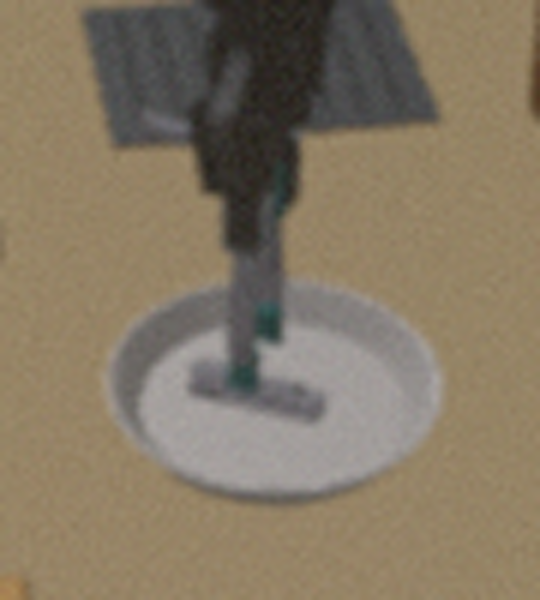

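Run:
```python
from h import *
ty=np.array([.33,.944,0]);tx=np.array([.944,-.33,0]); p=robot.get_state()["position"]
pc=lambda q:((proj("side",q)-[240,140]+.5)*6-.5).round()
print("near out",pc(p-[0,0,.0655]-.0185*ty),"far in",pc(p-[0,0,.0655]+.014*ty))
q=p.copy(); q[2]=0
print("after: near in/out",pc(q+[0,0,.010]-.014*ty),pc(q+[0,0,.010]-.0185*ty))
c=np.array([.491,.042,0]);a=np.array([.944,-.33,0])
for s in(-1,1): print("clipper end",pc(c+s*.0315*a-.0065*ty+[0,0,.006]),pc(c+s*.0315*a+.0065*ty+[0,0,.019]))
im=cv2.imread("pics/s10.png")[280:480,150:350]; cv2.imwrite("pics/s10z.png",cv2.resize(im,None,fx=3,fy=3))
```

```text
near out [244. 388.] far in [265. 345.]
after: near in/out [246. 416.] [243. 422.]
clipper end [186. 400.] [195. 361.]
clipper end [316. 428.] [325. 389.]
```

View pics/s10z.png

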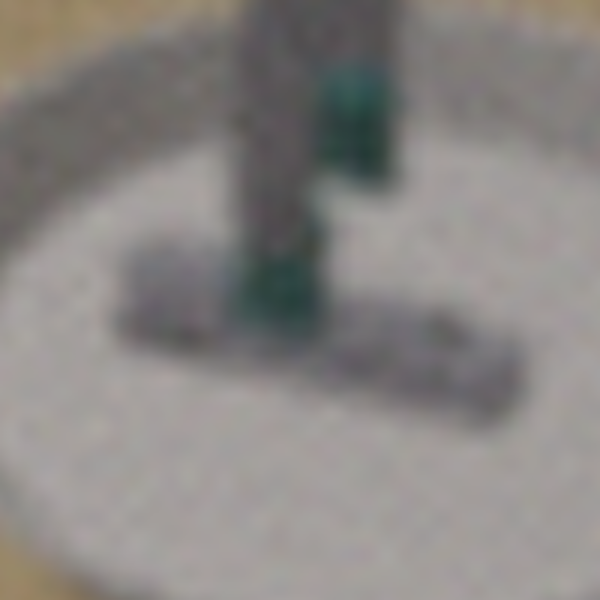

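```bash
python3 -m jog '[[[5,0.4,-0.4,0],[5,0,0,0],[5,0,0,0],[4,0,0,0],[0,0,0,0]]]'; python3 -m jog '[[[0,0,0,0]]]'
python3 - <<'E'
from h import *
st()
print(go([.491,.042,.0755],[.329,.944]))
grab("side","s11.png",(255,175,320,225),9)
E
```

```text
time_s: 10.5
position: [0.4907, 0.0422, 0.0762]
orientation: [0.186, 1.569, 2.994]
wrist_force: [0.1, -0.5, -0.5]
gripper_width: 0.0329
time_s: 10.6
position: [0.4912, 0.0421, 0.0769]
orientation: [0.138, 1.57, 2.945]
wrist_force: [0.1, -0.5, -0.2]
gripper_width: 0.033
10.6 [0.4912 0.0421 0.0769] F [ 0.1 -0.5 -0.2] w 33.0 q [-0.14  0.31  1.86  0.    0.97  1.76]
[[-0.0, -0.328, -0.945], [0.0, -0.945, 0.328], [-1.0, 0.0, 0.0]]
(array([1.4, 0.2, 0.2]), [np.float64(-179.9), np.float64(0.1)])
```

View pics/s11.png

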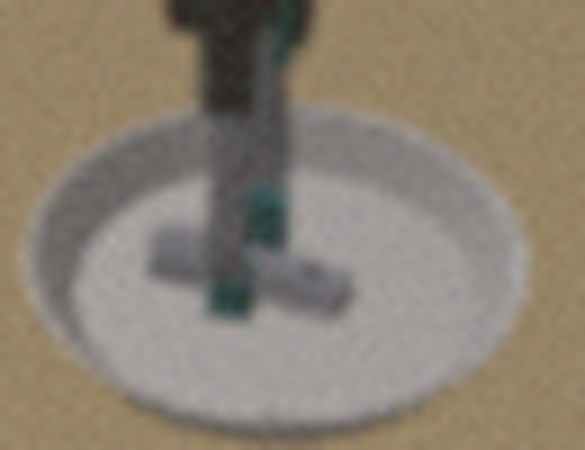

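```bash
python3 -m jog '[[[2,0,0,0],[0,0,0,0]]]'; python3 -m jog '[[[0,0,0,0],[0,0,0,0],[0,0,0,0],[0,0,0,0]]]' 29;  python3 -m jog '[[[0,0,0,0],[0,0,0,0],[0,0,0,0],[0,0,0,0]]]' 15
python3 - <<'E'
from h import *
st()
grab("side","s12.png",(255,175,320,225),9)
E
```

```text
time_s: 10.85
position: [0.4912, 0.0421, 0.0749]
orientation: [1.661, 1.571, -1.815]
wrist_force: [-0.2, 0.4, -0.9]
gripper_width: 0.0329
time_s: 11.25
position: [0.4913, 0.0421, 0.075]
orientation: [-3.016, 1.571, -0.208]
wrist_force: [-0.3, 0.4, -1.2]
gripper_width: 0.029
time_s: 11.65
position: [0.4913, 0.0421, 0.0751]
orientation: [-3.126, 1.571, -0.319]
wrist_force: [-0.8, 0.4, 1.9]
gripper_width: 0.0251
11.65 [0.4913 0.0421 0.0751] F [-0.8  0.4  1.9] w 25.1 q [-0.14  0.31  1.86 -0.    0.97  1.76]
[[0.0, -0.328, -0.945], [-0.0, -0.945, 0.328], [-1.0, -0.0, -0.0]]
```

View pics/s12.png

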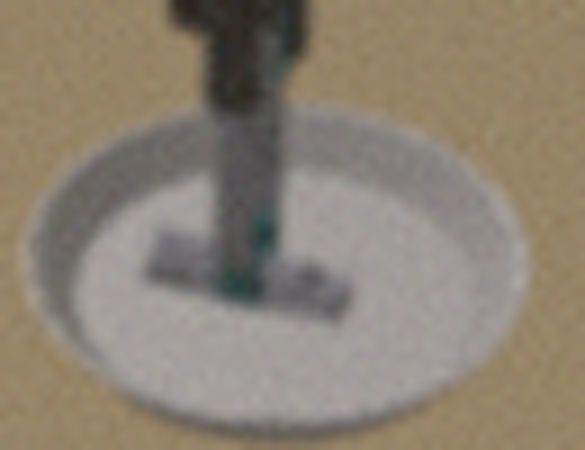

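```bash
python3 -m jog '[[[-3,0,0,0],[-4,0,0,0],[-6,0,0,0],[-8,0,0,0],[-8,0,0,0]]]'; python3 -m jog '[[[-8,0,0,0],[-8,0,0,0],[-8,0,0,0],[-3,0,0,0],[0,0,0,0]]]'
python3 - <<'E'
from h import *
st()
grab("side","s13.png",(235,135,345,235),6)
E
```

```text
time_s: 12.2
position: [0.4914, 0.0421, 0.1049]
orientation: [-2.914, 1.57, -0.106]
wrist_force: [-0.1, -0.8, -1.1]
gripper_width: 0.0253
time_s: 12.7
position: [0.4916, 0.0421, 0.1316]
orientation: [-2.936, 1.57, -0.128]
wrist_force: [-0.7, 0.2, -1.2]
gripper_width: 0.025
12.7 [0.4916 0.0421 0.1316] F [-0.7  0.2 -1.2] w 25.0 q [-0.14  0.24  1.8   0.    1.1   1.76]
[[0.001, -0.328, -0.945], [-0.0, -0.945, 0.328], [-1.0, -0.0, -0.001]]
```

View pics/s13.png

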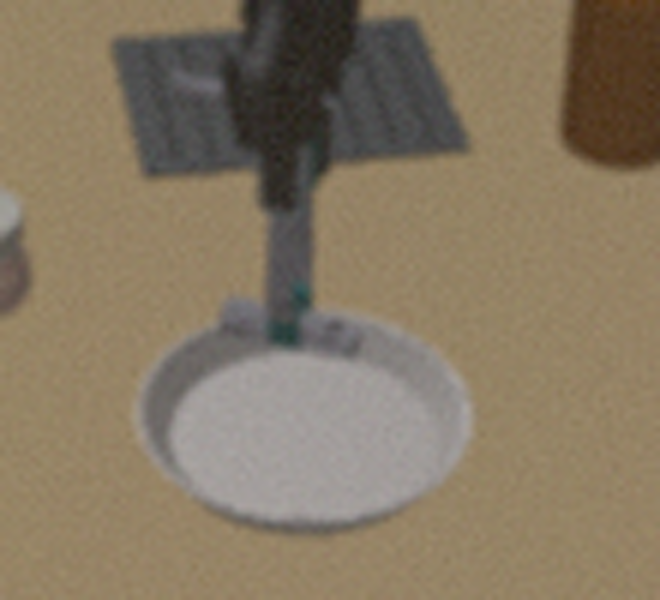

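```bash
python3 - <<'E'
from h import *
print(go([.501,.336,.174]))
E
python3 -m jog '[[[-10,0,0,0],[-15,0,0,0],[-12,0,0,0],[-5,0,0,0],[0,0,0,0]]]'; python3 -m jog '[[[0,-7,2,0],[0,-14,4,0],[0,-19,6,0],[0,-19,6,0],[0,-19,6,0]]]';python3 -m jog '[[[0,-19,6,0],[0,-19,6,0],[0,-19,6,0],[0,-19,6,0],[0,-19,6,0]]]';python3 -m jog '[[[0,-19,6,0],[0,-19,6,0],[0,-19,6,0],[0,-15,5,0],[0,-12,3,0]]]'; python3 -m jog '[[[0,-8,3,0],[0,-4,1,0],[0,0,0,0],[0,0,0,0]]]'
python3 - <<'E'
from h import *
st()
print(go([.501,.336,.174]))
grab("side","s14.png",(180,60,360,200),4)
E
```

```text
(array([ -42.9, -280.8,   87.2]), [])
time_s: 13.25
position: [0.4919, 0.0421, 0.1739]
orientation: [-2.932, 1.569, -0.125]
wrist_force: [0.7, -0.4, -0.5]
gripper_width: 0.0249
time_s: 13.75
position: [0.4935, 0.1249, 0.1722]
orientation: [0.23, 1.569, 3.037]
wrist_force: [0.2, 0.2, -1.2]
gripper_width: 0.0252
time_s: 14.25
position: [0.4962, 0.2245, 0.1721]
orientation: [0.451, 1.569, -3.024]
wrist_force: [-0.5, -0.1, -0.4]
gripper_width: 0.0249
time_s: 14.75
position: [0.4993, 0.3124, 0.1723]
orientation: [0.602, 1.569, -2.873]
wrist_force: [1.2, 0.1, -0.6]
gripper_width: 0.0254
time_s: 15.15
position: [0.5002, 0.3233, 0.173]
orientation: [1.663, 1.57, -1.813]
wrist_force: [-0.4, -0.1, -1.3]
gripper_width: 0.0249
15.15 [0.5002 0.3233 0.173 ] F [-0.4 -0.1 -1.3] w 24.9 q [ 0.39  0.37  1.49 -0.    1.28  2.29]
[[-0.0, -0.328, -0.945], [-0.0, -0.945, 0.328], [-1.0, 0.0, -0.0]]
(array([ -1. , -12.3,   3.4]), [])
```

View pics/s14.png

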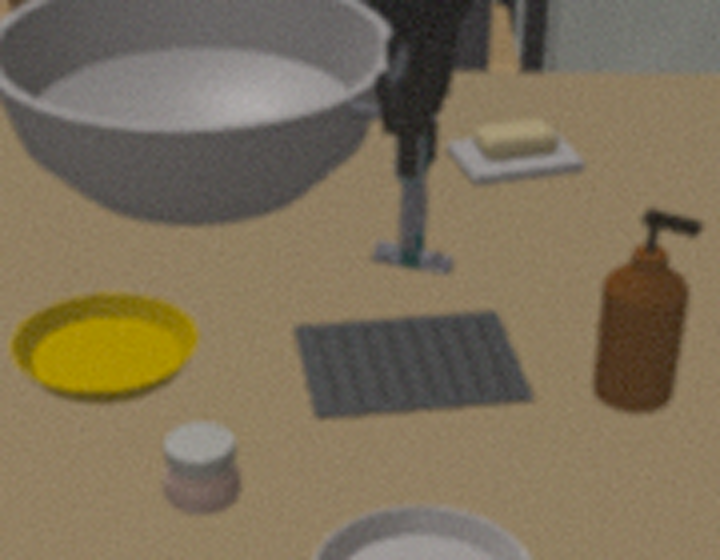

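```bash
python3 -m jog '[[[0,-6,2,0],[0,-4,1,0],[-1,-2,0,0],[0,0,0,0],[0,0,0,0]]]'; python3 -m jog '[[[0,0,0,0],[0,0,0,0],[0,0,0,0],[0,0,0,0],[0,0,0,0]]]'
python3 - <<'E'
from h import *
st(); print(np.abs(robot.get_state()["qvel"]).max())
grab("side","s15.png",(180,60,360,200),4); grab("top","t15.png")
ty=np.array([.33,.944,0]);tx=np.array([.944,-.33,0]);p=robot.get_state()["position"]
pc=lambda q:((proj("side",q)-[180,60]+.5)*4-.5).round()
b=p.copy();b[2]=.105
print("tip",pc(p-[0,0,.067]-.011*ty),"clip bottom ends",pc(b-.0315*tx-.0065*ty),pc(b+.0315*tx-.0065*ty))
E
```

```text
time_s: 15.7
position: [0.5012, 0.3362, 0.174]
orientation: [2.003, 1.571, -1.472]
wrist_force: [-0.7, 1.0, -1.2]
gripper_width: 0.0251
time_s: 16.2
position: [0.5012, 0.3361, 0.174]
orientation: [-2.453, 1.571, 0.354]
wrist_force: [-0.0, -0.2, -0.9]
gripper_width: 0.0249
16.2 [0.5012 0.3361 0.174 ] F [-0.  -0.2 -0.9] w 24.9 q [ 0.41  0.39  1.47 -0.    1.28  2.31]
[[0.0, -0.328, -0.945], [0.0, -0.945, 0.328], [-1.0, -0.0, -0.0]]
0.0010684277194652528
tip [409. 260.] clip bottom ends [373. 253.] [449. 266.]
```

View pics/s15.png

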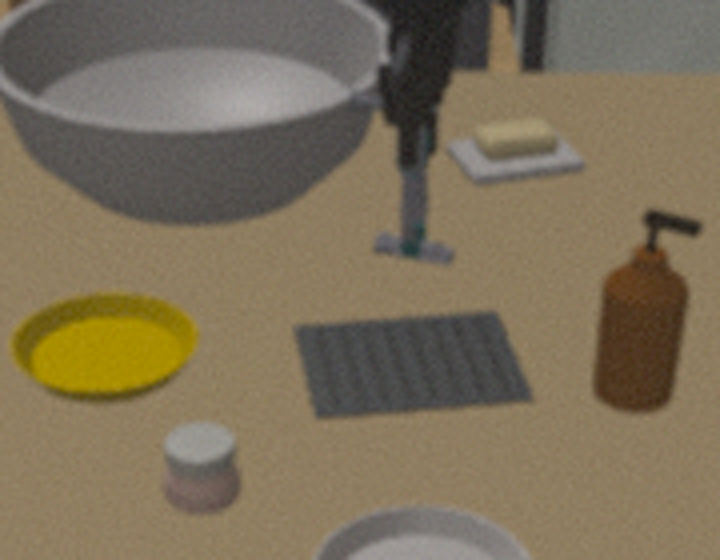

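View pics/t15.png

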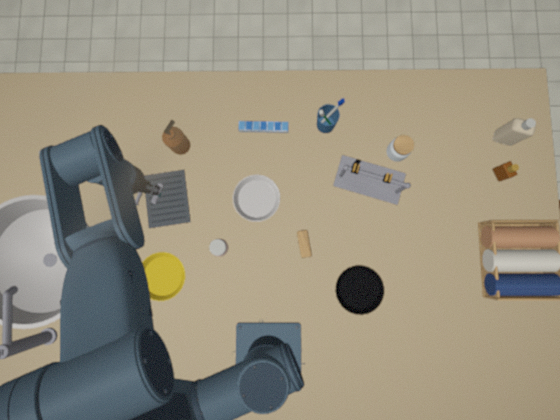

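```bash
python3 -c "
from cell import robot
print(robot.close_job())"
```

```text
the job is handed in; nothing more can be done
None
```

The tongs are out of their clip and holding the clipper still over the middle of the grey mat. I handed the job in at 16.2 s of the 48 s allowed. The gripper touched only the tongs, not the clipper.

- **Clipper:** its underside is about 10 cm above the mat, judged from the side camera. The image matched the predicted position to within a few millimetres, and the tongs had not visibly slipped in the fingers.
- **Stillness and force:** joint speeds were about 0.001 rad/s at the end. Every wrist force I read was small, at most about 6 N.
- **Everything else:** the final top picture shows the dish, foot file and other objects where they stood. The foot file is still in its clip.

Two measurements disagreed with the description:
- **Finger position:** in the side camera the fingertips looked about 20–25 mm higher than the stated tool geometry implies. I set the gripping height from the images, about 20 mm lower than planned, after a first partial close too high on the rests. From then on I worked from the tongs' known height in the clip, and the tips appeared where that predicted.
- **Grip width:** the gripper opening while holding the clipper was 25 mm, not the stated 27 mm. The tongs read 22.7 mm when shut empty, so the tips are closed on something. I put the difference down to soft tips or gripping slightly off the middle of the rests.

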